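# Tip the microscope filter out of its nest and rack it

## Task

Push the red clamp handle over so that the clamp lies fully open, then tip the amber filter in its nest so that it leans by itself against the sloping far wall with its near edge raised. Take it by that raised edge, stand it in the empty middle slot of the rack between the blue and the green filter, and let go; leave the clamp open and the other things on the bench where they are.

Things in the scene. Friction and masses are not known exactly. Their poses are not given: they have to be found in the camera images.
- nest: Fixed tip-out nest, 150 x 122 mm (x, y), 69 mm high. Origin on the bench below the tipping edge; +x points to the trench (away from the robot), +y to the clamp. Blue side walls, inner faces at y +-53, tops at z 69. Two slippery white plastic rails (x -56 to 0, y 24 to 46 and -24 to -46, tops at z 57) carry the filter flat. The clamp's post stands outside the +y wall.
- nest_edge (a point): Middle of the tipping edge (the rails' far ends), 57 mm over the nest's origin, same axes. Once its centre is pushed past this edge (or its far half is pressed down), the filter tips: its far rim slides down the far wall to the trench floor, and it stays leaning about 53 deg from level, near rim about 92 mm over the bench. If it hangs up, push its far half down.
- nest_wall (a point): Foot of the slippery white far wall: nest x 38, y 0, z 12 mm, on the trench floor. The trench is 106 mm wide; the wall leans outwards, through x 60 at z 57, to x 65 at its top (z 68).
- nest_channel (a point): Near end of the open finger channel between the rails, at nest x -56, y 0, z 12 mm (its floor). The channel is 48 mm wide and 45 mm deep below the filter, open at the top and towards -x. Two 10 mm steel lugs at nest x -48, y +-44, tops at z 69, stop the filter from sliding to -x; between them its near rim is free to push.
- filter_center (a point): Centre of the loose amber filter: a disc 100 mm in diameter and 8 mm thick, black ring, about 0.18 kg; z is its axis. At the start it lies flat on the rails, its centre 10 to 14 mm on the -x side of the tipping edge, 61 mm over the bench; the clamp's pad stands 2 mm above it and keeps it from tipping.
- clamp (a joint): Clamp hinge: 0 closed, 1.75 fully open. Axis along the nest's x, at nest x -22, y 76, z 80 mm. As it opens the handle swings to the nest's +y and the pad arm (46 mm, reaching to -y over the filter) swings up. Over centre near 0.45 rad it falls open by its own weight; under 2 N at the handle.
- clamp_grip (a point): Middle of the red handle grip, a round bar 18 mm in diameter and 60 mm long, at the handle's end. It is 70 mm from the hinge; when closed the handle stands up, leaning 15 deg towards the nest's -y, its end 91 mm from the hinge (168 mm over the bench).
- rack_slot (a point): Where the filter's centre rests in the empty middle slot of the fixed rack (base 160 x 96 mm), 64 mm up. x: across the slots (a standing filter's axis); y: along the slot. Walls 90 mm long, 10 to 60 mm up, 13 mm apart at the foot, 20 at the top; bars in the foot centre the disc along y. Fixed blue and green filters of the same size stand 45 mm away in -x and +x.
- wellplate: Bystander: white well plate 127 x 85 x 18 mm; origin under its centre.
- dishes: Bystander: stack of three round dishes, 88 mm across, 44 mm high; origin under its centre.
- tipbox: Bystander: blue tip box 120 x 85 x 62 mm; origin under its centre.
- oil: Bystander: amber bottle 44 mm across, 90 mm high; origin under its centre.
- jar: Bystander: white jar 60 mm across, 80 mm high; origin under its centre.
- lenscase: Bystander: black case 75 x 75 x 60 mm; origin under its centre.
- pen: Bystander: marker 130 mm long, 14 mm wide; origin under its centre.
There are look-alikes about, which are no part of the job. Of the things that look like the part that bears filter_center, the larger one is meant. Leave any yellow look-alike of the nest alone.

How it is judged:
By the outcome, as a careful person would: the job done as asked, in the order asked, and still so for the second after the job is handed in, with the robot touching nothing.
It also fails if it takes over 64 s, if anything falls off the work surface, if the arm or the gripper's body presses on something with over 40 N, if the wrist force passes 120 N, or if a joint passes its speed limit or range.

## Robot

A 7-joint arm with a two-finger parallel gripper is mounted at the origin on the work surface. World frame = base frame: x ahead of the robot, y to its left, z up, the work surface at z = 0. Lengths are in m, angles in degrees, forces in N, time in s.
With the tool pointing down it reaches from about 0.425 to 0.875 m from the base axis. Payload 4.7 kg.
Tool frame: the origin (TCP) lies at the very end of the fingers, on their centre line; the grasp point (between the pads) lies 19 mm behind it; z points along the fingers, y is the direction in which the jaws open and shut (so a half turn about z gives the same grasp; the last joint's range is limited). The gripper opens to 87 mm and grips with 3 to 60 N. Pads are 19 mm wide; open, the fingers measure 117 mm over their backs; the gripper's body (75 mm by 190 mm) begins 51 mm behind the grasp point.
Start: joints at [74.089, 18.392, -4.016, 83.108, 1.295, 78.541, -3.26], TCP at [0.187, -0.623, 0.223] pointing down, gripper open.
Joint ranges: [-163.93, 163.93], [-17.29, 119.83], [-79.2, 71.16], [3.27, 140.29], [-89.18, 269.18], [5.43, 117.66], [-154.24, 154.24]. Speed limits (degrees/s): [147.25, 147.25, 180, 180, 180, 180, 180].

## Interface

Orientations are given as [roll, pitch, yaw] about the fixed x, y, z axes, in that order (R = Rz(yaw) Ry(pitch) Rx(roll)).
In Python, from cell import env gives the robot as it stands.
- The arm moves only by the tool servo_tool, never from a script. Its argument "increments" is a list that holds one entry, the list of rows, each a list of 7 numbers: the shift along the tool's x, y, z in m, then the turn, a rotation vector about the tool's x, y, z in degrees, then the opening, from -1 (shut) to 1 (fully open). In form: [[[dx, dy, dz, rx, ry, rz, fingers], ...]]. A call has 1 to 20 rows; each row is the pose to reach, as a shift and turn from the pose commanded when the call began, along the tool's axes at that moment; what a row does not reach only later rows make up. A row lasts 1/10 s, in which the tool goes at most 50 mm and 8.59 degrees, less where a joint would pass 70% of its speed; a pose out of reach is approached as far as the arm can. A call with a gripper value outside its range is refused whole. The fingers move at their own pace and stop on an object; "squeeze" is the grip in N (left out, the last holds). Time passes only in rows, so rows that repeat a pose let the fingers close. It gives the time, the measured TCP pose, the force and the opening at its end, in the units of the state.
- env.get_obs(): the state, without advancing time (a new reading comes with each control period).
- env.read_camera(name): name is "scene" or "top" or "wrist"; returns a dict with "frame" (420x560x3 uint8, blue, green, red), "intrinsics" (3x3 intrinsics, pixels), "rvec" (rotation vector, rad) and "tvec" (3), from world to camera coordinates, as OpenCV has them. Camera axes: x right, y down, z forward; pixel columns grow to the right and rows downward; lengths in m; the calibration is good to about 2 mm. The wrist camera is an equidistant fisheye: a pixel r from the principal point sees the ray r / f radians off the axis. A picture is of the moment at which its call begins. There is no depth.
- env.sign_off(): hands the job in, once; it reports no verdict.
The state is a dict: "time_s": time; "qpos": joint angles; "joint_velocities": joint speeds; "effort": joint torques, N m; "tool_pos": TCP position; "tool_rot": TCP orientation; "force": force on the tool from outside, world axes, zero at the start; "wrist_torque": the same for the moment, N m; "grip_width": finger opening in m.
Only numpy, scipy, OpenCV 4.12 (cv2) and the standard library are available. Lean on these libraries where they do the work, as an engineer would, in place of code of your own. Each camera call takes 0.05 s, during which the arm holds its last target.

## Working session

There is one attempt and no reset: what is moved stays moved. The work goes in short steps, Python scripts to look and compute and a tool call to move; the robot and the scene stay as the last step left them, time stands still between calls to the robot, and variables do not carry over. Pictures are saved under pics/ and viewed, and the job is handed in when it is done.

Besides the shell and the picture viewer there is one more tool, called after "Request:" as a command line: name --argument value ..., lists and objects as JSON in quotes. servo_tool: Moves the arm, as the interface text tells. Its arguments: {"type":"object","properties":{"increments":{"type":"array","items":{"type":"array","items":{"type":"array","items":{"type":"number"}}}},"squeeze":{"type":"number"}},"required":["increments"]}

```bash
ls; mkdir -p pics
python3 - <<'E'
from cell import env
import cv2,numpy as np
print(env.get_obs())
for n in ("scene","top","wrist"):
    c=env.read_camera(n); cv2.imwrite(f"pics/{n}0.png",c["frame"]); print(n,c["intrinsics"].tolist(),c["rvec"],c["tvec"])
E
```

```text
pics
{'time_s': 0.0, 'qpos': array([74.09063193, 18.4367597 , -4.01481729, 83.17562184,  1.29575351,
       78.54052149, -3.26234001]), 'joint_velocities': array([ 0.10254894,  0.02269295, -0.01900269,  0.05648574,  0.0370957 ,
        0.06026537, -0.0498949 ]), 'effort': array([ 1.28317497e-04, -4.91288102e+01, -4.03756108e-01, -3.12526596e+01,
       -6.37706439e-02,  4.37250466e-02,  1.82085482e-04]), 'tool_pos': array([ 0.18675027, -0.62201306,  0.22148118]), 'tool_rot': array([-1.79892380e+02,  6.78560853e-03,  1.67162725e+01]), 'force': array([ 0.27874219,  0.08134864, -0.28255398]), 'wrist_torque': array([-0.05399619, -0.07190165, -0.04171861]), 'grip_width': 0.08680699034764501}
scene [[532.3153919447801, 0.0, 277.88314192613853], [0.0, 532.3153919447801, 213.4601680553664], [0.0, 0.0, 1.0]] [ 2.3324628   1.11466156 -0.31817232] [-0.34841356 -0.26012203  1.697896  ]
top [[425.96612682742114, 0.0, 277.4115746236552], [0.0, 425.96612682742114, 213.7969136752886], [0.0, 0.0, 1.0]] [ 2.16300153 -2.0551714   0.22000648] [1.13614368e-04 5.42390657e-01 1.38129387e+00]
wrist [[325.19226210127806, 0.0, 275.1347583644811], [0.0, 325.19226210127806, 206.37531703917273], [0.0, 0.0, 1.0]] [-2.32574987  1.72782649  0.2573176 ] [-0.64944103 -0.03724169  0.39147163]
```

View pics/scene0.png

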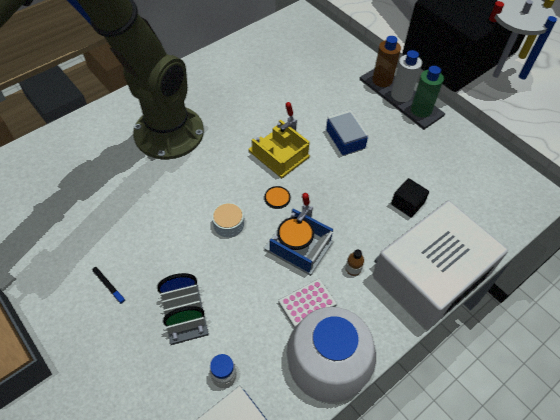

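View pics/top0.png

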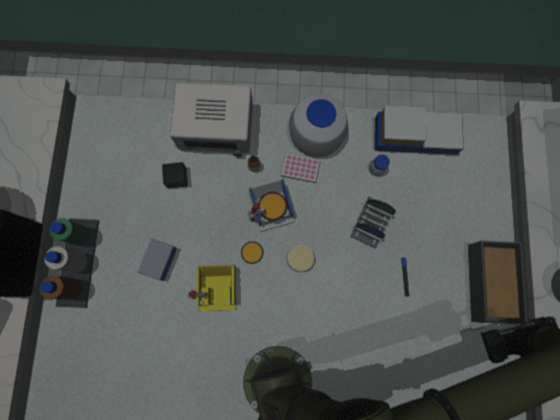

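View pics/wrist0.png

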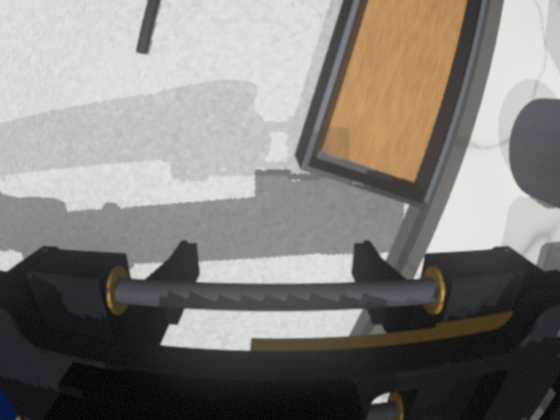

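The scene holds two amber discs in the top view. One is in the blue nest at about (272,206). The other, smaller, lies on the bench at about (252,252). The dish stack at (301,258) is pale. The yellow nest at (217,287) is the decoy. The disc in the blue nest is larger and lies under the clamp, so it fits. I'll enlarge it to confirm.

Run:
```python
import cv2,numpy as np
t=cv2.imread("pics/top0.png"); s=cv2.imread("pics/scene0.png")
a=cv2.resize(t[165:265,225:325],(600,600),interpolation=cv2.INTER_CUBIC); cv2.imwrite("pics/c_top_nest.png",a)
cv2.imwrite("pics/c_top_rack.png",cv2.resize(t[185:255,335:415],(800,700)[:2],interpolation=cv2.INTER_CUBIC)[:600])
cv2.imwrite("pics/c_sc_nest.png",cv2.resize(s[180:280,250:350],(600,600),interpolation=cv2.INTER_CUBIC))
cv2.imwrite("pics/c_sc_rack.png",cv2.resize(s[260:350,140:230],(600,600),interpolation=cv2.INTER_CUBIC))
```

```text
(no output)
```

View pics/c_top_nest.png

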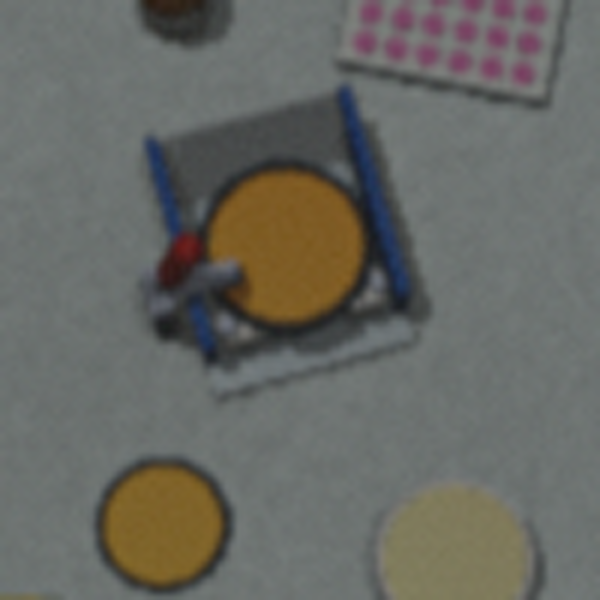

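View pics/c_top_rack.png

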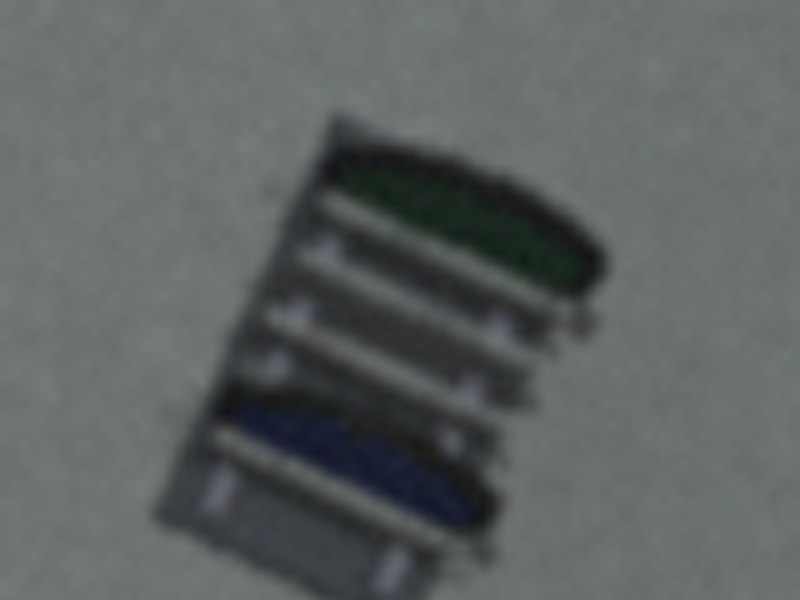

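View pics/c_sc_nest.png

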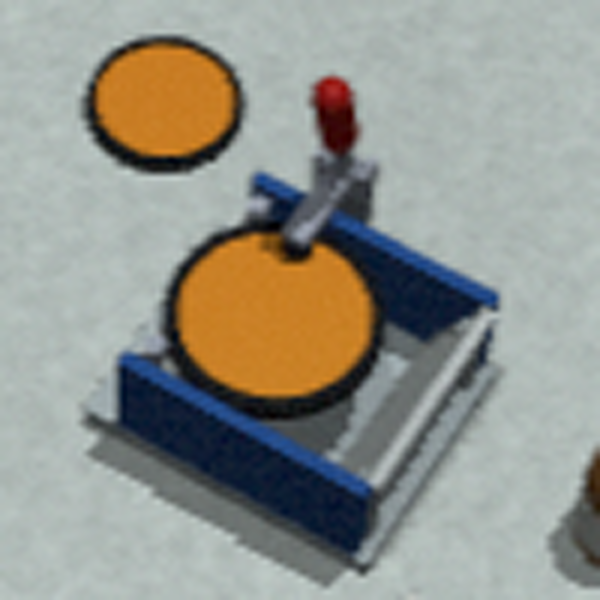

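View pics/c_sc_rack.png

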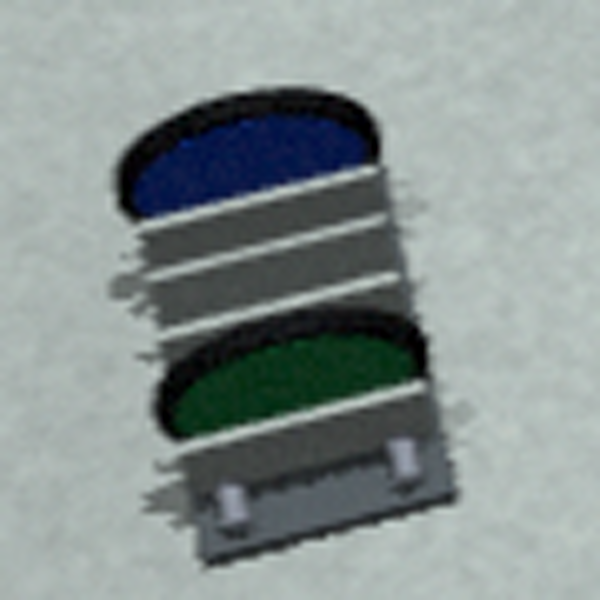

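```bash
cat > h.py <<'E'
import numpy as np, cv2
from scipy.spatial.transform import Rotation as R
def ray(c,uv):
    K=c["intrinsics"];Rm=cv2.Rodrigues(np.array(c["rvec"],float))[0];t=np.array(c["tvec"],float).ravel()
    uv=np.array(uv,float); d=np.array([(uv[0]-K[0,2])/K[0,0],(uv[1]-K[1,2])/K[1,1],1.])
    if c.get("fish"):
        r=np.hypot(d[0],d[1]); d=np.array([d[0]/r*np.sin(r),d[1]/r*np.sin(r),np.cos(r)]) if r>1e-9 else np.array([0,0,1.])
    return -Rm.T@t, Rm.T@d
def onz(c,uv,z):
    o,d=ray(c,uv); return o+d*(z-o[2])/d[2]
def proj(c,P):
    P=np.atleast_2d(P).astype(float);Rm=cv2.Rodrigues(np.array(c["rvec"],float))[0]
    q=P@Rm.T+np.array(c["tvec"],float).ravel();K=c["intrinsics"]
    if c.get("fish"):
        r=np.hypot(q[:,0],q[:,1]);th=np.arctan2(r,q[:,2]);k=th/np.maximum(r,1e-9)
        xy=q[:,:2]*k[:,None]
    else: xy=q[:,:2]/q[:,2:]
    return xy*[K[0,0],K[1,1]]+[K[0,2],K[1,2]]
def snap(env,n,name=None):
    c=env.read_camera(n); c["fish"]=(n=="wrist")
    if name: cv2.imwrite(f"pics/{name}.png",c["frame"])
    return c
def T(x,y,yaw,P):
    a=np.radians(yaw);M=np.array([[np.cos(a),-np.sin(a),0],[np.sin(a),np.cos(a),0],[0,0,1]])
    return np.atleast_2d(P)@M.T+[x,y,0]
E
python3 - <<'E'
from cell import env
from h import *
for n in("top","scene"):
    c=snap(env,n); f=c["frame"].astype(int)
    hsv=cv2.cvtColor(c["frame"],cv2.COLOR_BGR2HSV)
    m=cv2.inRange(hsv,(8,130,60),(25,255,255))
    nn,l,st,ce=cv2.connectedComponentsWithStats(m)
    for i in range(1,nn):
        if st[i,4]>150: print(n,st[i],ce[i],onz(c,ce[i],0.065))
    if n=="top":
        o=np.array([225,165]);
        for k,p in dict(wl_far=(150,140),wl_near=(212,358),wr_far=(345,90),wr_near=(404,302)).items(): print(k,onz(c,o+np.array(p)/6,0.069))
        o=np.array([335,185])
        # rack walls tops (z .06): middle slot edges
        for k,p in dict(a0=(305,255),a1=(550,348),b0=(270,315),b1=(525,405),g0=(330,195),g1=(580,300),bl0=(215,435),bl1=(470,545),mid0=(300,300),mid1=(470,385)).items(): print(k,onz(c,o+np.array(p)/10,0.06))
    else:
        o=np.array([140,260])
        for k,p in dict(a0=(148,278),a1=(385,217),b0=(160,335),b1=(398,275),bl0=(140,230),bl1=(382,168),g0=(180,450),g1=(425,385)).items(): print(k,onz(c,o+np.array(p)/(600/90),0.06))
        o=np.array([250,180])
        for k,p in dict(wl_near=(258,177),wl_far=(497,298),wr_near=(122,358),wr_far=(375,490)).items(): print(k,onz(c,o+np.array(p)/6,0.069))
print(env.get_obs()["time_s"])
E
```

```text
top [259 193  27  26 502] [272.58366534 205.33266932] [0.56831056 0.04550621 0.065     ]
top [242 243  20  20 311] [251.63022508 252.09324759] [0.40681086 0.10603716 0.065     ]
top [ 41 277  22  21 172] [ 54.0872093  287.24418605] [0.26033557 0.73664201 0.065     ]
wl_far [0.6225372  0.12504288 0.069     ]
wl_near [0.49926594 0.08265034 0.069     ]
wr_far [0.65758997 0.01640064 0.069     ]
wr_near [ 0.53646908 -0.02239675  0.069     ]
a0 [ 0.56774419 -0.26877594  0.06      ]
a1 [ 0.53992841 -0.3513584   0.06      ]
b0 [ 0.54642448 -0.25715593  0.06      ]
b1 [ 0.51998335 -0.34289546  0.06      ]
g0 [ 0.58901906 -0.27708066  0.06      ]
g1 [ 0.55696833 -0.36153758  0.06      ]
bl0 [ 0.50442763 -0.23914312  0.06      ]
bl1 [ 0.471585   -0.32444422  0.06      ]
mid0 [ 0.55211086 -0.26721136  0.06      ]
mid1 [ 0.52586832 -0.32446489  0.06      ]
scene [266 187  24  19 364] [277.11538462 196.17307692] [0.44654452 0.08149787 0.065     ]
scene [279 219  34  28 719] [295.25312935 232.39638387] [0.56879106 0.04438718 0.065     ]
a0 [ 0.51504357 -0.33835494  0.06      ]
a1 [ 0.54926726 -0.2564418   0.06      ]
b0 [ 0.53694481 -0.34707667  0.06      ]
b1 [ 0.57165234 -0.26598837  0.06      ]
bl0 [ 0.49676104 -0.33027195  0.06      ]
bl1 [ 0.53188397 -0.24589332  0.06      ]
g0 [ 0.57894892 -0.36535104  0.06      ]
g1 [ 0.61346191 -0.28293101  0.06      ]
wl_near [0.51054762 0.08535043 0.069     ]
wl_far [0.6267383  0.12664278 0.069     ]
wr_near [ 0.54675192 -0.02314411  0.069     ]
wr_far [0.66566009 0.02025322 0.069     ]
0.25
```

```bash
cat >> h.py <<'E'
def Rt(rpy): return R.from_euler("xyz",rpy,degrees=True)
def rel(o,pos,rpy):
    r=Rt(o["tool_rot"]); return np.round(r.inv().apply(np.array(pos)-o["tool_pos"]),4), np.round((r.inv()*Rt(rpy)).as_rotvec(degrees=True),2)
E
python3 - <<'E'
from cell import env
from h import *
o=env.get_obs();c=snap(env,"wrist")
Rm=cv2.Rodrigues(c["rvec"])[0];cp=-Rm.T@c["tvec"].ravel()
r=Rt(o["tool_rot"]);print("cam in tool",r.inv().apply(cp-o["tool_pos"]),"axes",r.inv().apply(Rm))
print(rel(o,(0.52,0.03,0.30),(180,0,109)))
E
```

```text
cam in tool [ 0.07764799  0.00055889 -0.16240798] axes [[ 6.94838867e-04  9.99999439e-01  7.99231354e-04]
 [-9.57599430e-01  8.95637634e-04 -2.88101596e-01]
 [-2.88102151e-01 -5.65159302e-04  9.57599515e-01]]
(array([ 0.5067, -0.529 , -0.0775]), array([-4.000e-02, -4.000e-02, -9.228e+01]))
```

Run:
```python
from cell import env
from h import *
print(rel(env.get_obs(),(0.585,-0.01,0.30),(180,0,109)))
```

```text
(array([ 0.5574, -0.472 , -0.0776]), array([-3.000e-02, -3.000e-02, -9.228e+01]))
```

Request:
servo_tool --increments '[[[0.0,0.0,-0.05,0,0,-4,1],[0.025,-0.03,-0.078,0,0,-8,0.5],[0.05,-0.06,-0.078,0,0,-14,0],[0.08,-0.09,-0.078,0,0,-20,-0.5],[0.115,-0.12,-0.078,0,0,-26,-1],[0.15,-0.15,-0.078,0,0,-32,-1],[0.19,-0.18,-0.078,0,0,-38,-1],[0.225,-0.21,-0.078,0,0,-44,-1],[0.26,-0.24,-0.078,0,0,-50,-1],[0.3,-0.27,-0.078,0,0,-56,-1],[0.335,-0.3,-0.078,0,0,-62,-1],[0.37,-0.33,-0.078,0,0,-68,-1],[0.405,-0.36,-0.078,0,0,-74,-1],[0.445,-0.39,-0.078,0,0,-80,-1],[0.48,-0.42,-0.078,0,0,-86,-1],[0.52,-0.445,-0.078,0,0,-90,-1],[0.54,-0.46,-0.078,0,0,-92,-1],[0.557,-0.472,-0.078,0,0,-92,-1],[0.557,-0.472,-0.078,0,0,-92,-1],[0.557,-0.472,-0.078,0,0,-92,-1]]]'

```text
time_s: 2.3
tool_pos: [0.5844, -0.0105, 0.3003]
tool_rot: [-180.0, 0.0, 108.7]
force: [-0.4, -0.8, -0.6]
grip_width: 0.0
```

Run:
```python
from cell import env
from h import *
print(env.get_obs()); c=snap(env,"wrist","w1")
import pickle; pickle.dump(c,open("w1.pkl","wb"))
```

```text
{'time_s': 2.3, 'qpos': array([ 34.33239187,  12.74027142, -42.47374779,  84.51145545,
         8.60085539,  86.11230022,  10.72398642]), 'joint_velocities': array([ 1.29837611, -0.85090645,  1.16328653,  0.49258951,  0.10716632,
        0.09724752,  0.02724131]), 'effort': array([-1.19167831e+00, -3.63736081e+01, -5.46813637e+00, -3.15984285e+01,
       -2.00551688e-01, -1.16274861e-02, -2.62238336e-02]), 'tool_pos': array([ 0.58437968, -0.01049253,  0.30030431]), 'tool_rot': array([-1.79950532e+02,  7.31763334e-03,  1.08749471e+02]), 'force': array([-0.43932691, -0.77730147, -0.55997861]), 'wrist_torque': array([-0.05788943, -0.09471901, -0.01705472]), 'grip_width': 4.79630180141255e-05}
```

View pics/w1.png

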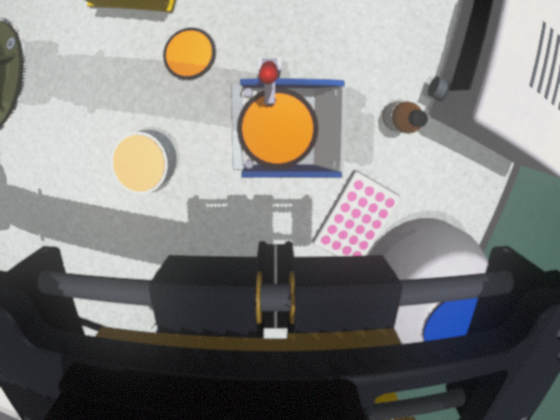

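Run:
```python
import cv2
f=cv2.imread("pics/w1.png")[50:190,220:360]
cv2.imwrite("pics/w1c.png",cv2.resize(f,(600,600),interpolation=cv2.INTER_CUBIC))
```

```text
(no output)
```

View pics/w1c.png

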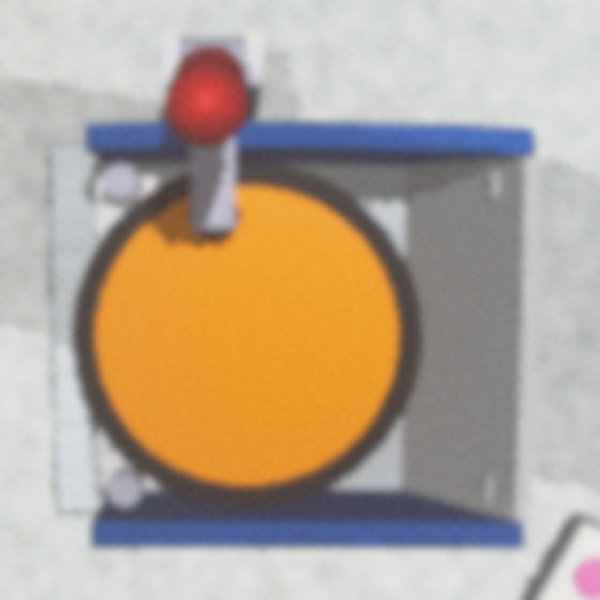

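Run:
```python
import pickle
from h import *
from scipy.optimize import least_squares
c=pickle.load(open("w1.pkl","rb"))
o=np.array([220,50]);s=140/600
px=lambda p:o+(np.array(p)+.5)*s-.5
for k,p,z in (("lug+",(119,182),.069),("lug-",(124,488),.069),("w+a",(100,153),.069),("w+b",(525,156),.069),("w-a",(100,521),.069),("w-b",(515,521),.069),("edge+",(408,200),.057),("edge-",(403,488),.057),("fw+",(524,250),.068),("fw-",(520,420),.068),("disc",(248,335),.065)):
    print(k,onz(c,px(p),z)[:2].round(4))
pts={"lug+":((119,182),(-.048,.044,.069)),"lug-":((124,488),(-.048,-.044,.069))}
def res(v):
    x,y,w=v[0],v[1],v[2]
    def loc(p,z):
        q=onz(c,px(p),z); a=np.radians(w*100);d=q[:2]-[x,y];return np.array([np.cos(a)*d[0]+np.sin(a)*d[1],-np.sin(a)*d[0]+np.cos(a)*d[1]])
    e=[]
    for p,P in pts.values(): e+=list(loc(p,P[2])-P[:2])
    for p,t in (((100,153),.053),((525,156),.053),((100,521),-.053),((515,521),-.053)): e.append(loc(p,.069)[1]-t)
    for p in ((408,200),(403,488)): e.append(loc(p,.057)[0])
    for p in ((524,250),(520,420)): e.append(loc(p,.068)[0]-.065)
    res.d=loc((248,335),.065); res.loc=loc
    return np.array(e)*1000
r=least_squares(res,[.575,.05,.19]);print(r.x,np.round(r.fun,1),"disc local",res.d, "red", )
x,y,w=r.x; yaw=w*100
# overlay
f=c["frame"].copy()
for P in [(-.048,.044,.069),(-.048,-.044,.069),(0,.04,.057),(0,-.04,.057),(.065,.05,.068),(.065,-.05,.068),(-.075,.053,.069),(-.075,-.053,.069),(-.022,.058,.1475),(-.022,.076-.091*.2588,.168)]:
    u=proj(c,T(x,y,yaw,P))[0]; print(P,(u-o+.5)/s)
```

```text
lug+ [0.5184 0.0755]
lug- [ 0.547  -0.0069]
w+a [0.5107 0.0817]
w+b [0.6231 0.1207]
w-a [ 0.5433 -0.0183]
w-b [0.6569 0.0209]
edge+ [0.5973 0.0979]
edge- [0.6245 0.0176]
fw+ [0.632  0.0953]
fw- [0.6479 0.0489]
disc [0.5665 0.0456]
[0.58897099 0.05344746 0.19296511] [-11.3   0.1 -11.6   0.9  -0.4  -0.8   0.4  -0.2  22.6  21.7 -10.5 -10.8] disc local [-2.37887072e-02  2.47968642e-05] red
(-0.048, 0.044, 0.069) [160.04004163 181.96400743]
(-0.048, -0.044, 0.069) [165.01558076 491.03991653]
(0, 0.04, 0.057) [330.27276196 196.84877438]
(0, -0.04, 0.057) [330.35840561 469.75829287]
(0.065, 0.05, 0.068) [561.18898126 166.06732974]
(0.065, -0.05, 0.068) [553.93570929 510.31718424]
(-0.075, 0.053, 0.069) [ 62.97846333 153.28710309]
(-0.075, -0.053, 0.069) [ 72.24526096 523.30489532]
(-0.022, 0.058, 0.1475) [256.95876628  98.40416064]
(-0.022, 0.0524492, 0.168) [258.45150137 112.81149687]
```

Run:
```python
import pickle
from h import *
from scipy.optimize import least_squares
c=pickle.load(open("w1.pkl","rb"))
o=np.array([220,50]);s=140/600
px=lambda p:o+(np.array(p)+.5)*s-.5
def res(v):
    x,y,w=v
    def loc(p,z):
        q=onz(c,px(p),z); a=np.radians(w*100);d=q[:2]-[x,y];return np.array([np.cos(a)*d[0]+np.sin(a)*d[1],-np.sin(a)*d[0]+np.cos(a)*d[1]])
    e=[]
    for p,P in (((119,182),(-.048,.044)),((124,488),(-.048,-.044))): e+=list(loc(p,.069)-P)
    for p,t in (((100,153),.053),((525,156),.053),((100,521),-.053),((515,521),-.053)): e.append(loc(p,.069)[1]-t)
    for p in ((408,200),(403,488)): e.append(loc(p,.012)[0]-.038)
    for p in ((524,250),(520,420)): e.append(loc(p,.068)[0]-.065)
    res.d=loc((248,335),.065); res.loc=loc
    return np.array(e)*1000
r=least_squares(res,[.575,.05,.19]);print(r.x,np.round(r.fun,1),"disc local",res.d)
x,y,w=r.x; yaw=w*100
for P in [(-.022,.058,.1475),(-.022,.076-.091*.2588,.168)]:
    u=proj(c,T(x,y,yaw,P))[0]; print(P,(u-o+.5)/s)
```

```text
[0.57874249 0.04978076 0.1893736 ] [-0.7 -0.1 -0.5  0.7 -0.7 -0.3  0.1  0.3  0.6  0.2  0.2  0.2] disc local [-1.29235545e-02  2.44162815e-05]
(-0.022, 0.058, 0.1475) [209.53092837  98.61205133]
(-0.022, 0.0524492, 0.168) [207.56870162 113.03623826]
```

```bash
cat >> h.py <<'E'
NEST=(0.5787,0.0498,18.94)
def nl(P,rpyn=(180,0,90)): # nest local -> world
    return T(*NEST,P)[0],(rpyn[0],rpyn[1],rpyn[2]+NEST[2])
def toloc(p):
    a=np.radians(NEST[2]);d=np.array(p)-[NEST[0],NEST[1],0];return np.array([np.cos(a)*d[0]+np.sin(a)*d[1],-np.sin(a)*d[0]+np.cos(a)*d[1],d[2]])
E
python3 - <<'E'
from cell import env
from h import *
o=env.get_obs();print(toloc(o["tool_pos"]))
for P in((-.022,.01,.2),(-.022,.01,.142),(-.022,.092,.142)): print(P,rel(o,*nl(P)))
E
```

```text
[-0.01463409 -0.0597029   0.30038297]
(-0.022, 0.01, 0.2) (array([ 0.0697, -0.0076,  0.1003]), array([-0.05,  0.04, -0.28]))
(-0.022, 0.01, 0.142) (array([ 0.0698, -0.0076,  0.1583]), array([-0.05,  0.04, -0.28]))
(-0.022, 0.092, 0.142) (array([ 0.1518, -0.008 ,  0.1583]), array([-0.05,  0.04, -0.28]))
```

Request:
servo_tool --increments '[[[0.035,-0.004,0.04,0,0,-0.3,-1],[0.07,-0.008,0.08,0,0,-0.3,-1],[0.07,-0.008,0.12,0,0,-0.3,-1],[0.07,-0.008,0.158,0,0,-0.3,-1],[0.075,-0.008,0.158,0,0,-0.3,-1],[0.085,-0.008,0.158,0,0,-0.3,-1],[0.095,-0.008,0.158,0,0,-0.3,-1],[0.102,-0.008,0.158,0,0,-0.3,-1],[0.109,-0.008,0.158,0,0,-0.3,-1],[0.116,-0.008,0.158,0,0,-0.3,-1],[0.123,-0.008,0.158,0,0,-0.3,-1],[0.13,-0.008,0.158,0,0,-0.3,-1],[0.137,-0.008,0.158,0,0,-0.3,-1],[0.144,-0.008,0.158,0,0,-0.3,-1],[0.152,-0.008,0.158,0,0,-0.3,-1],[0.152,-0.008,0.158,0,0,-0.3,-1],[0.152,-0.008,0.158,0,0,-0.3,-1],[0.152,-0.008,0.158,0,0,-0.3,-1]]]'

```text
time_s: 4.15
tool_pos: [0.5284, 0.1306, 0.1425]
tool_rot: [-180.0, 0.0, 109.0]
force: [0.2, -0.6, -0.3]
grip_width: 0.0008
```

Run:
```python
from cell import env
from h import *
c=snap(env,"scene"); s=snap(env,"wrist","w2")
cv2.imwrite("pics/s2.png",cv2.resize(c["frame"][150:290,220:380],(686,600),interpolation=cv2.INTER_CUBIC))
```

```text
(no output)
```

View pics/s2.png

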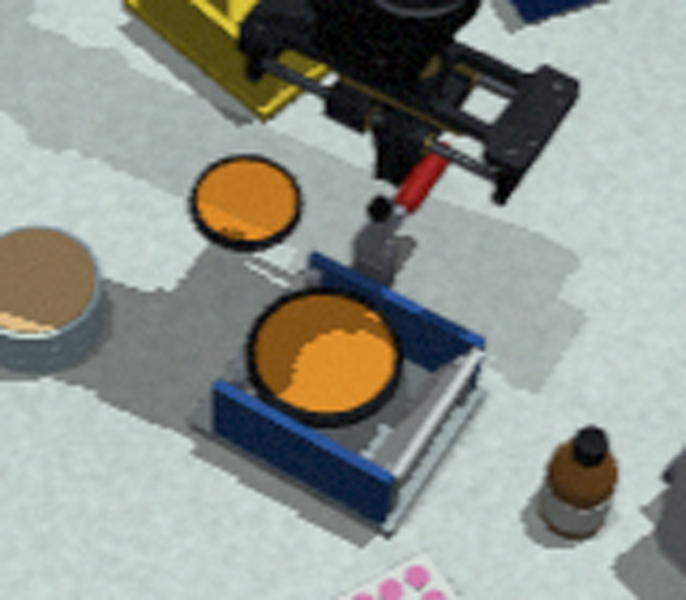

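View pics/w2.png

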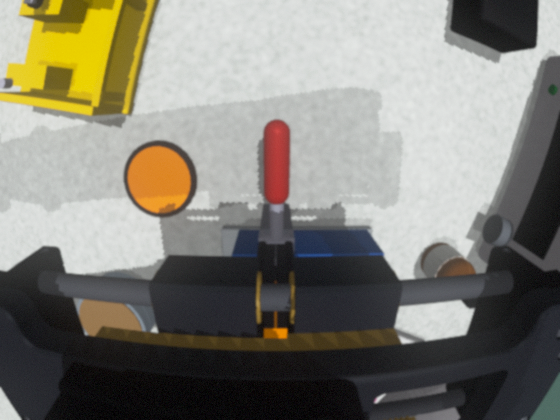

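The scene crop shows the handle (red, about (425,180)) swung over and the disc still flat at (325,355). The wrist view shows the handle laid out at (277,160). I'll back off and set up for the tip.

Run:
```python
from cell import env
from h import *
o=env.get_obs();print(toloc(o["tool_pos"]))
for P in((-.022,.092,.2),(-.1,.0,.2),(-.1,.0,.052),(-.06,0,.052)): print(P,rel(o,*nl(P)))
c=snap(env,"wrist")
for th in (1.6,1.75):
  a=np.radians(-15)+th
  for r in (.07,.091): print(th,r,proj(c,T(*NEST,(-.022,.076+r*np.sin(a),.08+r*np.cos(a)))))
```

```text
[-0.02131904  0.09277808  0.14245821]
(-0.022, 0.092, 0.2) (array([-0.0008, -0.0007, -0.0575]), array([-0.01,  0.01,  0.03]))
(-0.1, 0.0, 0.2) (array([-0.0927, -0.0787, -0.0575]), array([-0.01,  0.01,  0.03]))
(-0.1, 0.0, 0.052) (array([-0.0927, -0.0787,  0.0905]), array([-0.01,  0.01,  0.03]))
(-0.06, 0, 0.052) (array([-0.0927, -0.0387,  0.0905]), array([-0.01,  0.01,  0.03]))
1.6 0.07 [[276.66549875 154.11659076]]
1.6 0.091 [[276.77175918 122.79112644]]
1.75 0.07 [[276.59249435 149.70713464]]
1.75 0.091 [[276.6668984  118.88159282]]
```

Request:
servo_tool --increments '[[[0,0,-0.03,0,0,0,-1],[0,0,-0.058,0,0,0,-1],[-0.03,-0.025,-0.058,0,0,0,-1],[-0.06,-0.05,-0.058,0,0,0,-1],[-0.093,-0.079,-0.058,0,0,0,-1],[-0.093,-0.079,-0.02,0,0,0,-1],[-0.093,-0.079,0.02,0,0,0,-1],[-0.093,-0.079,0.055,0,0,0,-1],[-0.093,-0.079,0.08,0,0,0,-1],[-0.093,-0.079,0.09,0,0,0,-1],[-0.093,-0.079,0.09,0,0,0,-1],[-0.093,-0.079,0.09,0,0,0,-1]]]'

```text
time_s: 5.5
tool_pos: [0.4849, 0.0176, 0.0536]
tool_rot: [179.9, 0.0, 109.0]
force: [0.3, 0.8, 0.6]
grip_width: 0.0006
```

Run:
```python
from cell import env
from h import *
c=snap(env,"scene"); s=snap(env,"wrist","w3")
cv2.imwrite("pics/s3.png",cv2.resize(c["frame"][150:290,220:380],(686,600),interpolation=cv2.INTER_CUBIC))
```

```text
(no output)
```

View pics/s3.png

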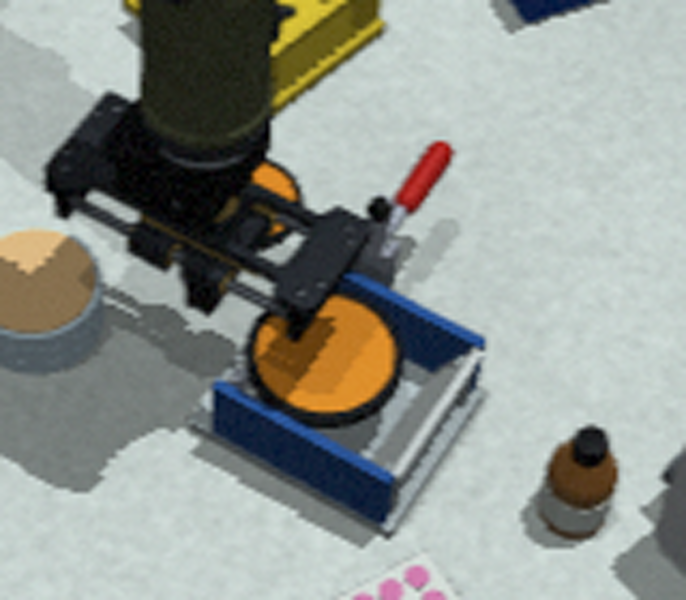

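View pics/w3.png

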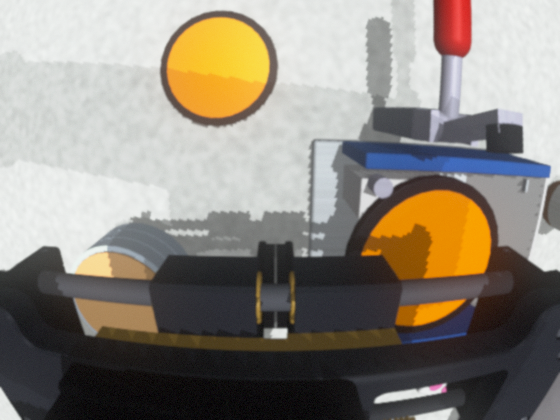

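Request:
servo_tool --increments '[[[0,0.01,0,0,0,0,-1],[0,0.018,0,0,0,0,-1],[0,0.023,0,0,0,0,-1],[0,0.027,0,0,0,0,-1],[0,0.031,0,0,0,0,-1],[0,0.035,0,0,0,0,-1],[0,0.038,0,0,0,0,-1],[0,0.041,0,0,0,0,-1],[0,0.043,0,0,0,0,-1],[0,0.043,0,0,0,0,-1],[0,0.043,0,0,0,0,-1]]]'

```text
time_s: 6.7
tool_pos: [0.5248, 0.0316, 0.0526]
tool_rot: [180.0, 0.0, 109.0]
force: [0.1, 0.5, 0.2]
grip_width: 0.0003
```

Run:
```python
from cell import env
from h import *
c=snap(env,"scene"); s=snap(env,"wrist","w4")
cv2.imwrite("pics/s4.png",cv2.resize(c["frame"][150:290,220:380],(686,600),interpolation=cv2.INTER_CUBIC))
```

```text
(no output)
```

View pics/s4.png

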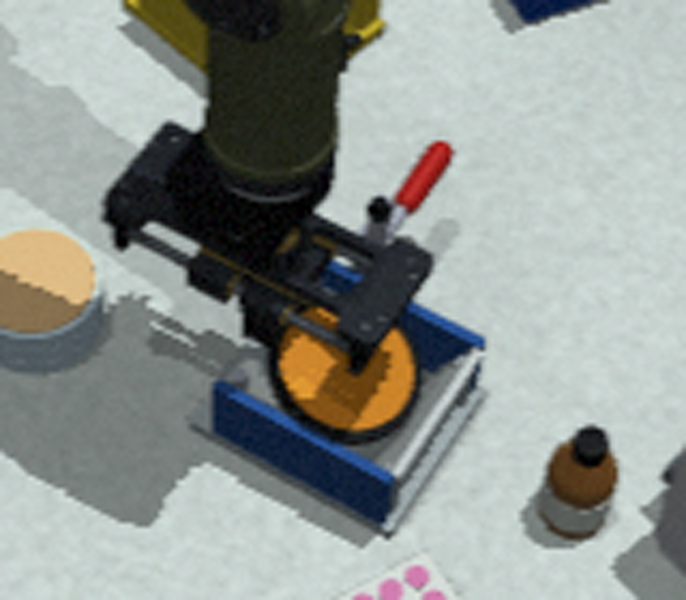

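View pics/w4.png

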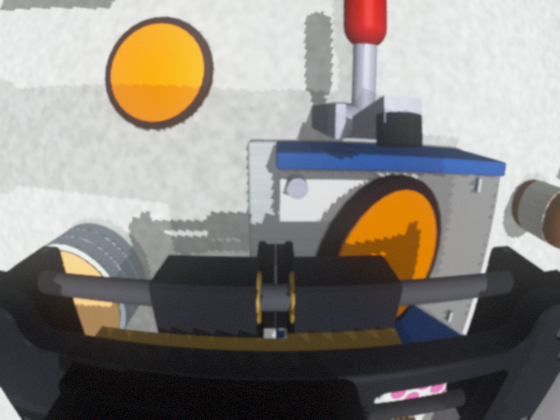

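Request:
servo_tool --increments '[[[0,-0.02,0,0,0,0,-1],[0,-0.04,0,0,0,0,-0.8],[0,-0.04,-0.04,0,0,0,-0.6],[0,-0.04,-0.08,0,0,0,-0.4],[0,-0.04,-0.12,0,0,0,-0.2],[-0.02,-0.02,-0.16,0,0,0,-0.15],[-0.04,0.0,-0.2,0,0,0,-0.15],[-0.06,0.02,-0.23,0,0,0,-0.15],[-0.06,0.03,-0.23,0,0,0,-0.15],[-0.06,0.03,-0.23,0,0,0,-0.15],[-0.06,0.03,-0.23,0,0,0,-0.15]]]'

```text
time_s: 7.9
tool_pos: [0.5712, -0.0144, 0.281]
tool_rot: [-179.8, -0.1, 109.1]
force: [-0.5, -0.2, 0.1]
grip_width: 0.0373
```

Run:
```python
from cell import env
from h import *
import pickle
c=snap(env,"scene"); s=snap(env,"wrist","w5"); pickle.dump((s,c),open("w5.pkl","wb"))
o=env.get_obs();print(o["qpos"],o["grip_width"],toloc(o["tool_pos"]))
cv2.imwrite("pics/s5.png",cv2.resize(c["frame"][150:290,220:380],(686,600),interpolation=cv2.INTER_CUBIC))
cv2.imwrite("pics/w5c.png",cv2.resize(s["frame"][50:190,220:360],(600,600),interpolation=cv2.INTER_CUBIC))
```

```text
[ 36.09715366  11.27862899 -42.85059524  88.11521839   7.69169082
  83.78146582  12.03785388] 0.03678930431269487 [-0.02827982 -0.05857448  0.2811862 ]
```

View pics/s5.png

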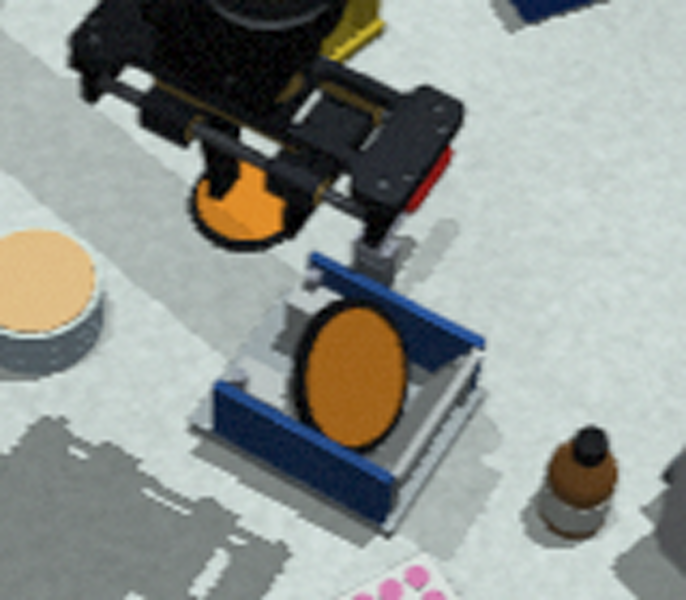

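View pics/w5c.png

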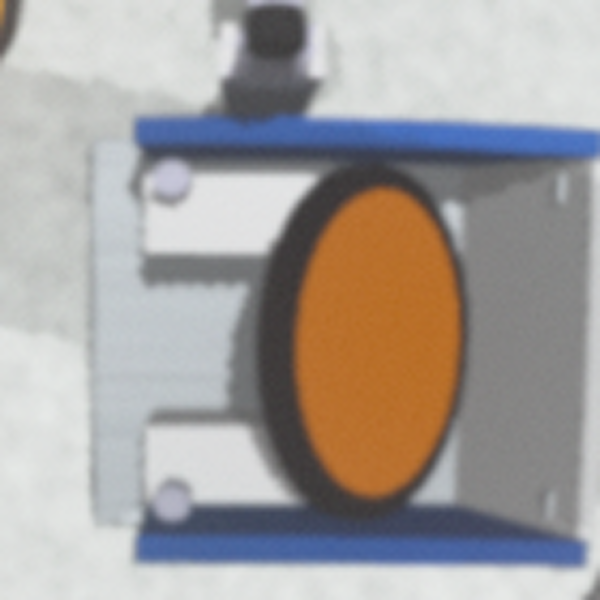

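Run:
```python
from h import *
import pickle
s,c=pickle.load(open("w5.pkl","rb"))
def disc(C,L,off):
    L=np.radians(L);n=np.array([np.sin(L),0,np.cos(L)]);u=np.array([-np.cos(L),0,np.sin(L)]);v=np.array([0,1,0])
    t=np.linspace(0,2*np.pi,90);return np.array(C)+off*n+.05*(np.cos(t)[:,None]*u+np.sin(t)[:,None]*v)
big=cv2.resize(s["frame"][50:190,220:360],(600,600),interpolation=cv2.INTER_CUBIC)
for off,col in((.004,(0,255,0)),(-.004,(255,0,255))):
    p=proj(s,T(*NEST,disc((.007,0,.0543),53,off)));q=((p-[220,50]+.5)*600/140).astype(np.int32)
    cv2.polylines(big,[q],True,col,1)
cv2.imwrite("pics/w5o.png",big)
```

```text
(no output)
```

View pics/w5o.png

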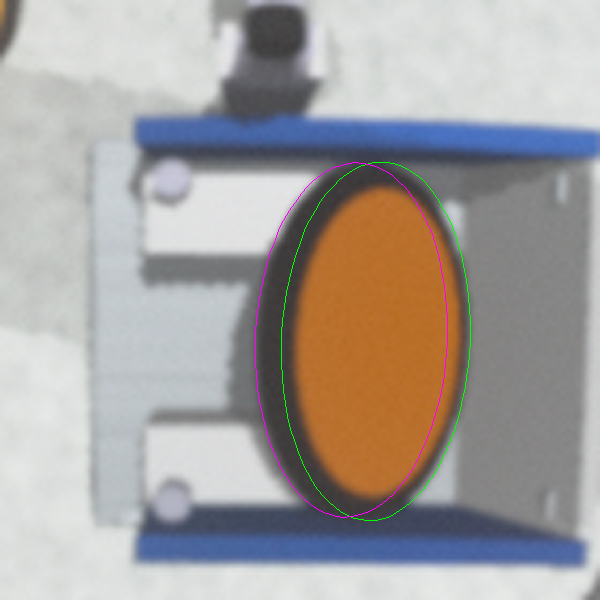

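```bash
cat >> h.py <<'E'
def nlR(L): # tool rot at nest, tilted
    a=np.radians(L);M=np.array([[0,1,0],[np.sin(a),0,np.cos(a)],[np.cos(a),0,-np.sin(a)]]).T
    return (R.from_euler("z",NEST[2],degrees=True)*R.from_matrix(M)).as_euler("xyz",degrees=True)
E
python3 - <<'E'
from cell import env
from h import *
o=env.get_obs();print(nlR(53))
for P in((-.047,0,.2),(-.047,0,.126),(-.005,0,.0703)): print(P,rel(o,T(*NEST,P)[0],nlR(53)))
E
```

```text
[143.     0.   108.94]
(-0.047, 0, 0.2) (array([ 0.0586, -0.0183,  0.0813]), array([-37.15,  -0.08,   0.14]))
(-0.047, 0, 0.126) (array([ 0.0585, -0.0181,  0.1553]), array([-37.15,  -0.08,   0.14]))
(-0.005, 0, 0.0703) (array([0.0584, 0.024 , 0.2109]), array([-37.15,  -0.08,   0.14]))
```

Tipped and leaning at 53°, matching the model overlay. Next is the tilted pre-grasp.

Request:
servo_tool --increments '[[[0.01,-0.005,0.01,-6,0,0,-0.15],[0.02,-0.01,0.02,-12,0,0,-0.15],[0.035,-0.015,0.03,-18,0,0,-0.15],[0.045,-0.018,0.04,-24,0,0,-0.15],[0.0585,-0.018,0.05,-30,0,0,-0.15],[0.0585,-0.018,0.065,-37,0,0,-0.15],[0.0585,-0.018,0.081,-37,0,0,-0.15],[0.0585,-0.018,0.105,-37,0,0,-0.15],[0.0585,-0.018,0.13,-37,0,0,-0.15],[0.0585,-0.018,0.155,-37,0,0,-0.15],[0.0585,-0.018,0.155,-37,0,0,-0.15],[0.0585,-0.018,0.155,-37,0,0,-0.15],[0.0585,-0.018,0.155,-37,0,0,-0.15]]]'

```text
time_s: 9.3
tool_pos: [0.5372, 0.0338, 0.1293]
tool_rot: [142.9, 0.1, 109.0]
force: [-0.4, -0.1, 0.8]
grip_width: 0.0369
```

Run:
```python
from cell import env
from h import *
o=env.get_obs();print(o["qpos"],o["grip_width"],toloc(o["tool_pos"]))
for P in((-.005,0,.0703),(-.026,0,.0981)): print(P,rel(o,T(*NEST,P)[0],nlR(53)))
c=snap(env,"scene"); s=snap(env,"wrist","w6")
cv2.imwrite("pics/s6.png",cv2.resize(c["frame"][150:290,220:380],(686,600),interpolation=cv2.INTER_CUBIC))
```

```text
[ 11.8968914  -12.04841819  -8.99868974 135.52409958 -35.94995291
  25.42435089  50.08735075] 0.036885197432186996 [-0.04444361 -0.00167067  0.12928504]
(-0.005, 0, 0.0703) (array([ 0.0017, -0.0042,  0.0708]), array([0.13, 0.02, 0.09]))
(-0.026, 0, 0.0981) (array([ 0.0017, -0.0041,  0.036 ]), array([0.13, 0.02, 0.09]))
```

View pics/s6.png

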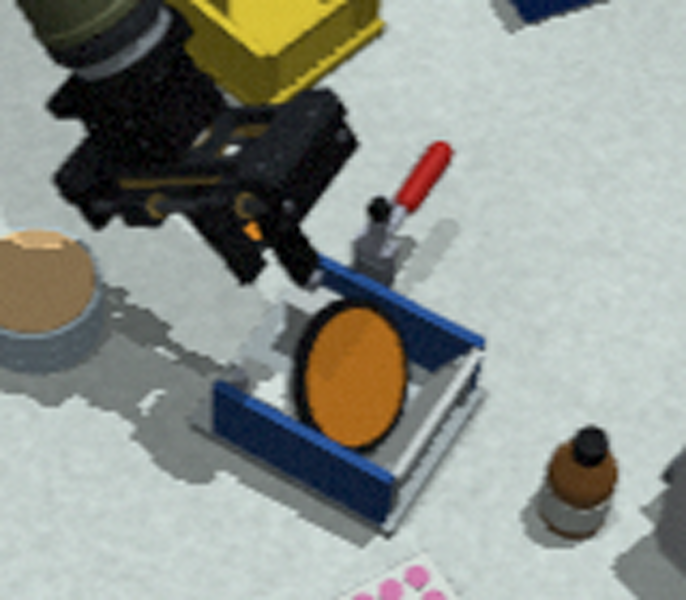

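View pics/w6.png

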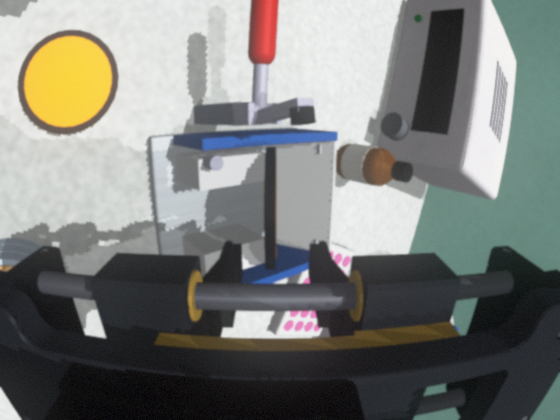

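Request:
servo_tool --increments '[[[0.001,-0.002,0.01,0,0,0,-0.15],[0.001,-0.002,0.02,0,0,0,-0.15],[0.001,-0.002,0.03,0,0,0,-0.15],[0.001,-0.002,0.03,0,0,0,-0.15]]]'

```text
time_s: 9.8
tool_pos: [0.5512, 0.0409, 0.1004]
tool_rot: [143.2, -0.1, 109.1]
force: [0.2, 0.6, 0.1]
grip_width: 0.0372
```

Run:
```python
from cell import env
from h import *
o=env.get_obs();print(o["qpos"],toloc(o["tool_pos"]))
for P in((-.005,0,.0703),): print(P,rel(o,T(*NEST,P)[0],nlR(53)))
```

```text
[ 10.02562498  -7.05143795  -8.73094912 135.32598519 -39.21753256
  20.86231057  53.2461161 ] [-0.02886245  0.00047247  0.10038976]
(-0.005, 0, 0.0703) (array([-0.0006,  0.0011,  0.0384]), array([-0.16, -0.14,  0.05]))
```

Request:
servo_tool --increments '[[[0,0.001,0.01,0,0,0,-0.15],[0,0.001,0.02,0,0,0,-0.15],[0,0.001,0.03,0,0,0,-0.15],[0,0.001,0.038,0,0,0,-0.15],[0,0.001,0.038,0,0,0,-0.15]]]'

```text
time_s: 10.3
tool_pos: [0.5738, 0.0485, 0.0712]
tool_rot: [143.1, -0.1, 109.0]
force: [0.0, -0.1, -1.5]
grip_width: 0.0372
```

Run:
```python
from cell import env
from h import *
o=env.get_obs();print(o["qpos"],toloc(o["tool_pos"]))
for P in((-.005,0,.0703),): print(P,rel(o,T(*NEST,P)[0],nlR(53)))
c=snap(env,"scene"); s=snap(env,"wrist","w7")
cv2.imwrite("pics/s7.png",cv2.resize(c["frame"][150:290,220:380],(686,600),interpolation=cv2.INTER_CUBIC))
```

```text
[  8.13627003  -0.89245701  -8.44790116 134.05005431 -45.1696764
  15.9960216   59.10534246] [-0.00508406  0.0003418   0.07118128]
(-0.005, 0, 0.0703) (array([-0.0003, -0.0005,  0.0008]), array([-0.11, -0.11,  0.05]))
```

View pics/s7.png

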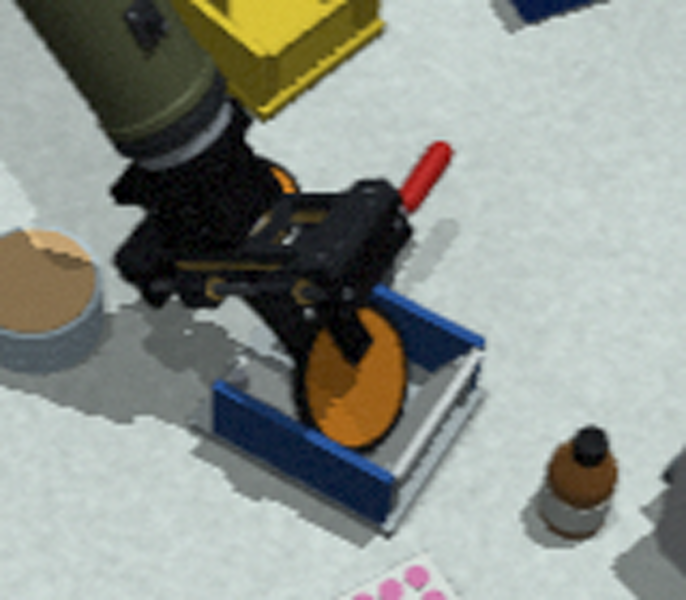

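View pics/w7.png

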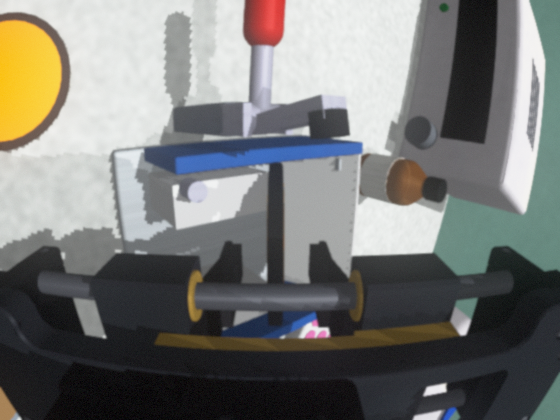

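The disc edge (u of about 275) is midway between the fingers (230 and 325). I'll close on it.

Request:
servo_tool --increments '[[[0,0,0,0,0,0,-1],[0,0,0,0,0,0,-1],[0,0,0,0,0,0,-1],[0,0,0,0,0,0,-1],[0,0,0,0,0,0,-1],[0,0,0,0,0,0,-1]]]' --squeeze 25

```text
time_s: 11.0
tool_pos: [0.5738, 0.0479, 0.0726]
tool_rot: [143.0, 0.0, 109.0]
force: [-1.9, -1.1, 0.8]
grip_width: 0.0075
```

Request:
servo_tool --increments '[[[0,0.006,-0.008,0,0,0,-1],[0,0.012,-0.016,0,0,0,-1],[0,0.024,-0.032,0,0,0,-1],[0,0.036,-0.048,0,0,0,-1],[0,0.048,-0.064,0,0,0,-1],[0,0.06,-0.08,0,0,0,-1],[0,0.072,-0.096,0,0,0,-1],[0,0.09,-0.12,0,0,0,-1],[0,0.096,-0.128,0,0,0,-1],[0,0.096,-0.128,0,0,0,-1],[0,0.096,-0.128,0,0,0,-1]]]'

```text
time_s: 12.1
tool_pos: [0.5727, 0.0479, 0.2307]
tool_rot: [143.1, -0.0, 109.0]
force: [-0.5, 0.4, -3.7]
grip_width: 0.0081
```

Run:
```python
from cell import env
from h import *
o=env.get_obs();print(o["qpos"],toloc(o["tool_pos"]),o["grip_width"],o["tool_pos"])
c=snap(env,"scene"); s=snap(env,"wrist","w8")
cv2.imwrite("pics/s8.png",cv2.resize(c["frame"][110:290,180:380],(666,600),interpolation=cv2.INTER_CUBIC))
# target over rack
print(rel(o,(0.50,-0.25,.25),(180,0,71)))
```

```text
[ 12.86024843 -14.38067704 -11.360805   124.35076104 -24.87994524
  37.0235886   35.61323843] [-6.31631316e-03  1.71070143e-04  2.30711187e-01] 0.00810601221512241 [0.57267013 0.04791167 0.23071119]
(array([-0.2579, -0.1211, -0.1151]), array([ 35.45, -12.27,  36.69]))
```

View pics/s8.png

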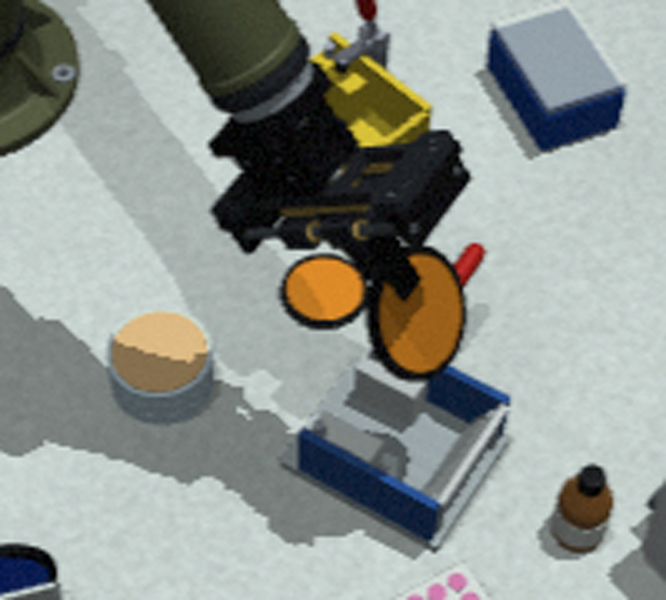

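View pics/w8.png

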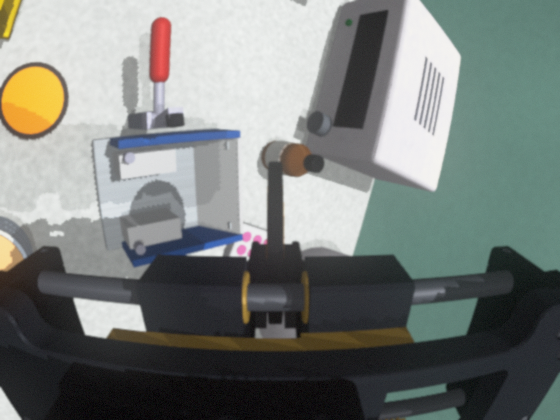

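Run:
```python
from cell import env
from h import *
o=env.get_obs()
print(rel(o,(0.51,-0.40,.30),(180,0,71)),rel(o,(0.573,0.048,.30),(180,0,71)))
```

```text
(array([-0.403 , -0.1221, -0.1794]), array([ 35.39, -12.28,  36.68])) (array([-0.0001,  0.0424, -0.0557]), array([ 35.39, -12.28,  36.68]))
```

Request:
servo_tool --increments '[[[0,0.02,-0.028,2,-0.7,2,-1],[0,0.042,-0.056,4,-1.4,4,-1],[-0.029,0.03,-0.065,7,-2.4,7,-1],[-0.058,0.019,-0.074,10,-3.5,10,-1],[-0.086,0.007,-0.082,13,-4.5,13.5,-1],[-0.115,-0.005,-0.091,16,-5.5,16.5,-1],[-0.144,-0.017,-0.1,19,-6.6,19.5,-1],[-0.173,-0.028,-0.109,22,-7.6,22.8,-1],[-0.201,-0.04,-0.117,25,-8.7,26,-1],[-0.23,-0.052,-0.126,28,-9.7,29,-1],[-0.259,-0.063,-0.135,31,-10.8,32,-1],[-0.288,-0.075,-0.144,34,-11.8,35.2,-1],[-0.317,-0.087,-0.153,35.4,-12.3,36.7,-1],[-0.345,-0.098,-0.161,35.4,-12.3,36.7,-1],[-0.374,-0.11,-0.17,35.4,-12.3,36.7,-1],[-0.403,-0.122,-0.179,35.4,-12.3,36.7,-1],[-0.403,-0.122,-0.179,35.4,-12.3,36.7,-1],[-0.403,-0.122,-0.179,35.4,-12.3,36.7,-1],[-0.403,-0.122,-0.179,35.4,-12.3,36.7,-1],[-0.403,-0.122,-0.179,35.4,-12.3,36.7,-1]]]'

```text
time_s: 14.2
tool_pos: [0.5119, -0.3983, 0.3018]
tool_rot: [179.8, -0.1, 71.1]
force: [0.2, 0.1, -2.4]
grip_width: 0.0076
```

Run:
```python
from cell import env
from h import *
import pickle
o=env.get_obs();print(o["qpos"],o["grip_width"],o["tool_pos"],o["tool_rot"])
s=snap(env,"wrist","w9"); c=snap(env,"scene","s9");pickle.dump((s,c,o),open("w9.pkl","wb"))
```

```text
[35.49876367 16.73820507  0.16414019 76.27425579 -0.20000277 86.8322529
 16.76826201] 0.007579266771232956 [ 0.51193604 -0.39830808  0.30183703] [ 1.79807281e+02 -1.01155658e-01  7.11017655e+01]
```

View pics/w9.png

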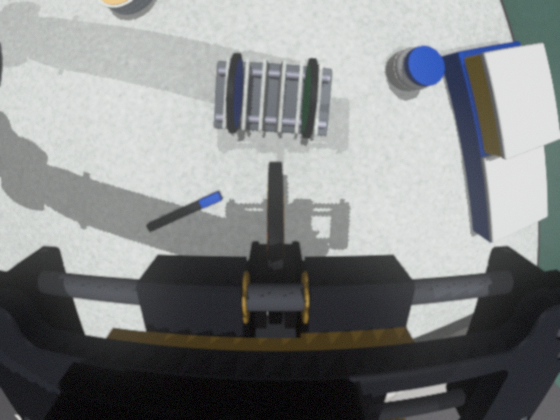

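View pics/s9.png

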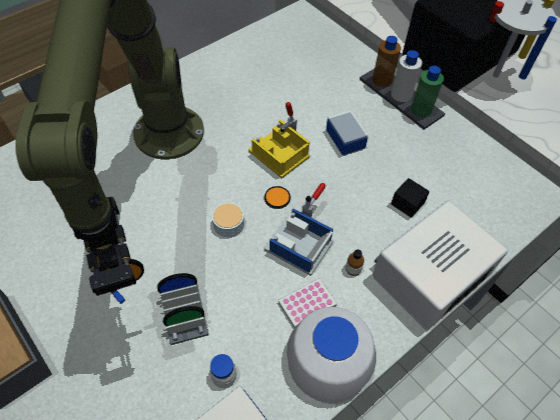

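Run:
```python
import cv2
f=cv2.imread("pics/w9.png")
cv2.imwrite("pics/w9a.png",cv2.resize(f[40:150,205:345],(764,600),interpolation=cv2.INTER_CUBIC))
cv2.imwrite("pics/w9b.png",cv2.resize(f[150:250,225:325],(600,600),interpolation=cv2.INTER_CUBIC))
```

```text
(no output)
```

View pics/w9a.png

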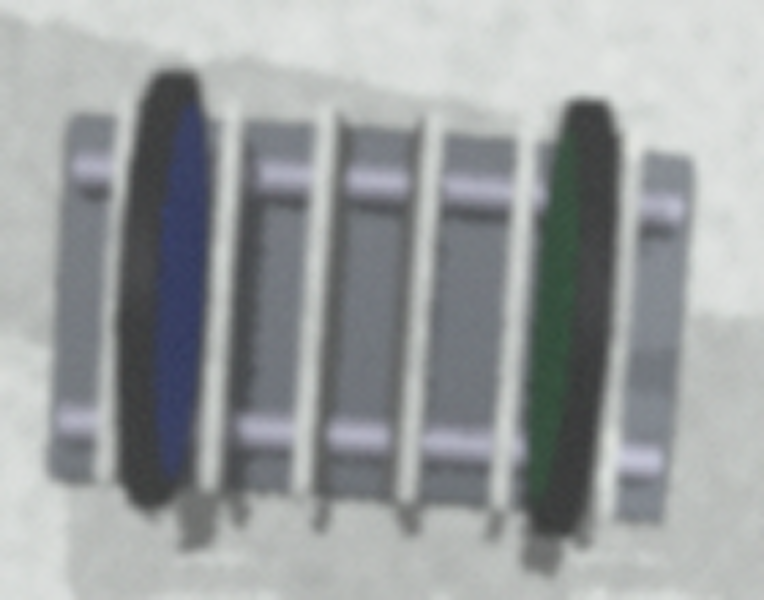

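View pics/w9b.png

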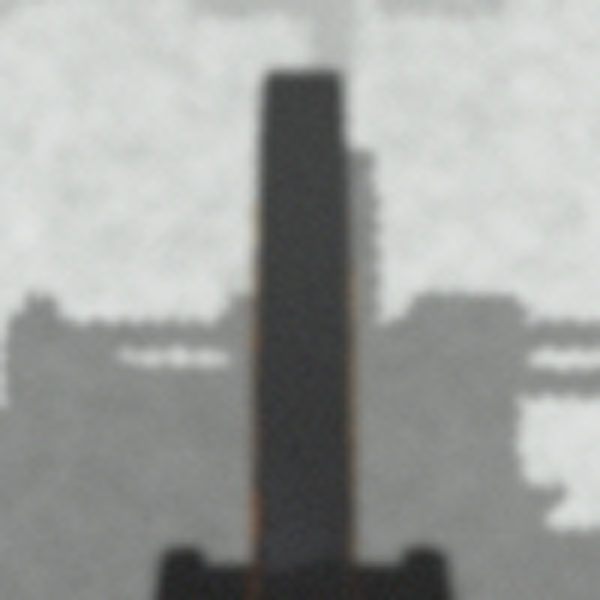

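Run:
```python
from h import *
import pickle
s,c,o=pickle.load(open("w9.pkl","rb"))
k=140/764
px=lambda p:np.array([205,40])+(np.array(p)+.5)*[k,110/600]-.5
top=[(120,110),(232,110),(326,112),(432,118),(527,125),(632,135)]
bot=[(105,480),(208,485),(305,488),(408,495),(503,505),(607,515)]
A=np.array([onz(s,px(p),.06) for p in top]);B=np.array([onz(s,px(p),.06) for p in bot])
d=A-B;print(np.linalg.norm(d,axis=1).round(4),np.degrees(np.arctan2(d[:,1],d[:,0])).round(2))
M=(A+B)/2;print(M[:,:2].round(4));print((M[::2]+M[1::2])[:,:2]/2)
ctr=(M[2]+M[3])/2; allc=M.mean(0);print(ctr,allc)
dd=(M[4]+M[5]-M[0]-M[1])/2;print(np.linalg.norm(dd),np.degrees(np.arctan2(dd[1],dd[0])))
# held disc in tool frame : far side vertical rim, edges at crop b rows
r=Rt(o["tool_rot"])
for p in [(262,75),(340,75),(252,540),(355,540)]:
    oo,dr=ray(s,np.array([225,150])+np.array(p)/6); a=r.inv().apply(oo-o["tool_pos"]);b=r.inv().apply(dr)
    # intersect at tool z plane 0.03 etc
    for z in (0.0,0.02,.04,.07): print(p,z,(a+b*(z-a[2])/b[2]).round(4)[:2],end=" ")
    print()
```

```text
[0.0855 0.0864 0.0864 0.0867 0.0876 0.0879] [68.32 67.22 67.87 67.64 67.86 67.94]
[[ 0.4863 -0.2819]
 [ 0.5091 -0.291 ]
 [ 0.5291 -0.2988]
 [ 0.5509 -0.3079]
 [ 0.5706 -0.3164]
 [ 0.5925 -0.3258]]
[[ 0.49768227 -0.28648836]
 [ 0.54000061 -0.30336539]
 [ 0.58151941 -0.32111618]]
[ 0.54000061 -0.30336539  0.06      ] [ 0.5397341  -0.30365664  0.06      ]
0.09070695802050026 -22.442422750238688
(262, 75) 0.0 [ 0.0522 -0.0044] (262, 75) 0.02 [ 0.0491 -0.0048] (262, 75) 0.04 [ 0.0459 -0.0052] (262, 75) 0.07 [ 0.0412 -0.0058] 
(340, 75) 0.0 [0.0522 0.0022] (340, 75) 0.02 [0.0491 0.0026] (340, 75) 0.04 [0.0459 0.003 ] (340, 75) 0.07 [0.0412 0.0036] 
(252, 540) 0.0 [ 0.0102 -0.0055] (252, 540) 0.02 [ 0.0018 -0.006 ] (252, 540) 0.04 [-0.0065 -0.0065] (252, 540) 0.07 [-0.019  -0.0073] 
(355, 540) 0.0 [0.0102 0.0038] (355, 540) 0.02 [0.0018 0.0044] (355, 540) 0.04 [-0.0065  0.005 ] (355, 540) 0.07 [-0.019   0.0059]
```

Run:
```python
from cell import env
from h import *
o=env.get_obs()
print(rel(o,(0.541,-0.304,.205),(180,0,67.7)))
```

```text
(array([ 0.0991, -0.0034,  0.0973]), array([ 0.21, -0.07,  3.37]))
```

Request:
servo_tool --increments '[[[0.03,-0.001,0.01,0,0,1,-1],[0.06,-0.002,0.03,0,0,2,-1],[0.09,-0.003,0.05,0,0,3.4,-1],[0.099,-0.003,0.075,0,0,3.4,-1],[0.099,-0.003,0.097,0,0,3.4,-1],[0.099,-0.003,0.097,0,0,3.4,-1],[0.099,-0.003,0.097,0,0,3.4,-1],[0.099,-0.003,0.097,0,0,3.4,-1]]]'

```text
time_s: 15.1
tool_pos: [0.5415, -0.3063, 0.2071]
tool_rot: [179.6, -0.0, 67.5]
force: [0.4, 0.0, -1.4]
grip_width: 0.0079
```

Run:
```python
from cell import env
from h import *
import pickle
o=env.get_obs();print(o["qpos"],o["grip_width"],o["tool_pos"],o["tool_rot"])
s=snap(env,"wrist","w10"); c=snap(env,"scene");t=snap(env,"top");pickle.dump((s,c,t,o),open("w10.pkl","wb"))
cv2.imwrite("pics/w10c.png",cv2.resize(s["frame"][120:260,180:370],(800,590),interpolation=cv2.INTER_CUBIC))
cv2.imwrite("pics/s10c.png",cv2.resize(c["frame"][230:350,120:260],(700,600),interpolation=cv2.INTER_CUBIC))
```

```text
[29.26538077 15.15635322 -2.6352163  88.97008221  0.64876596 75.52669287
  4.08380458] 0.007855607992492153 [ 0.54154703 -0.30629029  0.2071329 ] [ 1.79633484e+02 -3.35541744e-02  6.75201861e+01]
```

View pics/w10c.png

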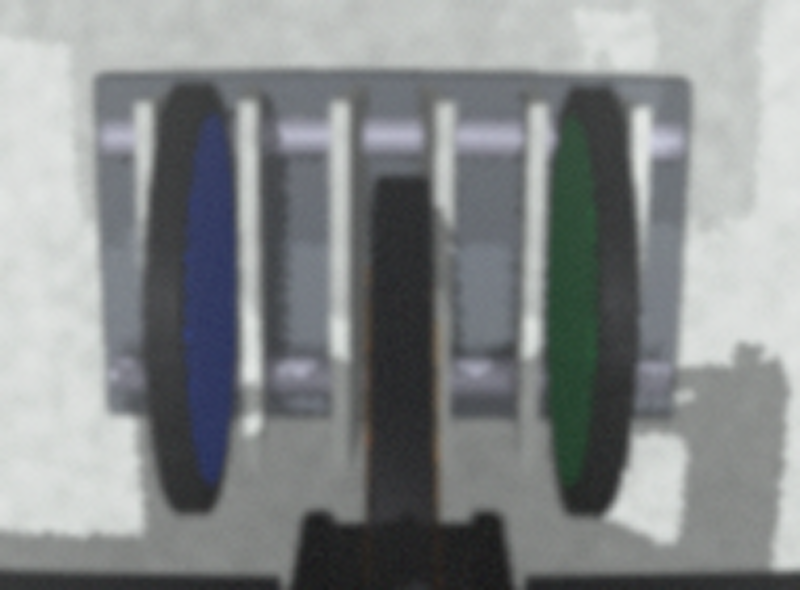

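View pics/s10c.png

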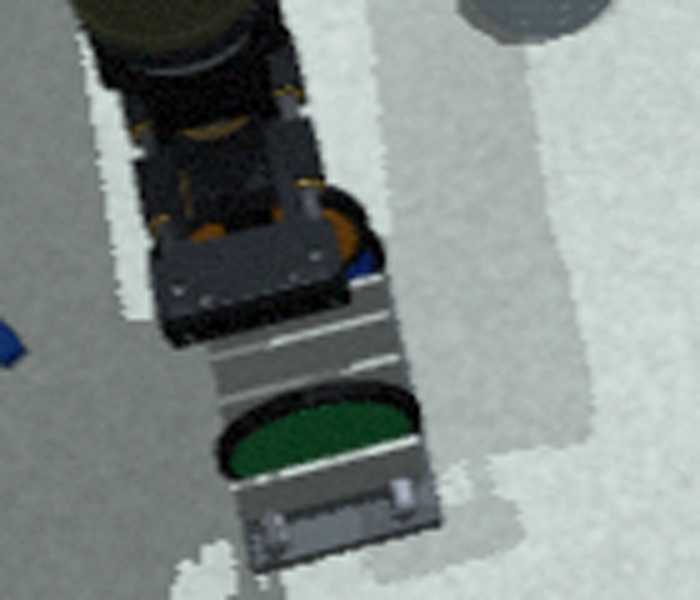

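Run:
```python
from h import *
import pickle
s,c,t,o=pickle.load(open("w10.pkl","rb"))
k=190/800
px=lambda p:np.array([180,120])+(np.array(p)+.5)*[k,140/590]-.5
r=Rt(o["tool_rot"])
def tl(p,wz):
    return r.inv().apply(onz(s,px(p),wz)-o["tool_pos"]).round(4)
for n,p in dict(w1=(144,105),w2=(249,102),w3=(341,100),w4=(446,102),w5=(538,104),w6=(641,108),w3b=(340,340),w2b=(250,400),w5b=(529,350)).items(): print(n,tl(p,.06),onz(s,px(p),.06)[:2].round(4))
zc=o["tool_pos"][2]-.02
for n,p in dict(dl=(375,182),dr=(429,182)).items(): print(n,tl(p,zc))
for n,p in dict(dl=(366,400),dr=(439,400)).items(): print(n,tl(p,zc-.0),tl(p,zc-.04))
```

```text
w1 [ 0.047  -0.0599  0.1468] [ 0.5051 -0.2402]
w2 [ 0.0472 -0.0357  0.1469] [ 0.5275 -0.2493]
w3 [ 0.0475 -0.0148  0.1471] [ 0.5469 -0.257 ]
w4 [0.047  0.0089 0.1472] [ 0.5687 -0.2665]
w5 [0.0467 0.0298 0.1474] [ 0.5879 -0.2748]
w6 [0.0462 0.0536 0.1475] [ 0.6096 -0.2843]
w3b [-0.0088 -0.0156  0.147 ] [ 0.5247 -0.3088]
w2b [-0.0236 -0.0373  0.1469] [ 0.499  -0.3141]
w5b [-0.0113  0.029   0.1473] [ 0.5649 -0.3281]
dl [ 0.0489 -0.0047  0.02  ]
dr [0.0489 0.0026 0.02  ]
dl [ 0.0181 -0.006   0.02  ] [ 0.0049 -0.0072  0.06  ]
dr [0.0181 0.0042 0.02  ] [0.0049 0.0053 0.06  ]
```

Request:
servo_tool --increments '[[[0.002,-0.0026,0.0,0.3,0,0.9,-1],[0.002,-0.0026,0.01,0.3,0,0.9,-1],[0.002,-0.0026,0.02,0.3,0,0.9,-1],[0.002,-0.0026,0.03,0.3,0,0.9,-1],[0.002,-0.0026,0.04,0.3,0,0.9,-1],[0.002,-0.0026,0.05,0.3,0,0.9,-1],[0.002,-0.0026,0.055,0.3,0,0.9,-1],[0.002,-0.0026,0.055,0.3,0,0.9,-1],[0.002,-0.0026,0.055,0.3,0,0.9,-1]]]'

```text
time_s: 16.15
tool_pos: [0.5396, -0.3027, 0.1504]
tool_rot: [-179.9, -0.1, 66.7]
force: [0.3, 0.1, -1.9]
grip_width: 0.0079
```

Run:
```python
from cell import env
from h import *
import pickle
o=env.get_obs();print(o["grip_width"],o["tool_pos"],o["tool_rot"])
s=snap(env,"wrist","w11");pickle.dump((s,o),open("w11.pkl","wb"))
cv2.imwrite("pics/w11c.png",cv2.resize(s["frame"][140:260,190:360],(800,565),interpolation=cv2.INTER_CUBIC))
```

```text
0.007900868116869962 [ 0.53958467 -0.30274634  0.15044216] [-1.79919983e+02 -5.65744643e-02  6.66527715e+01]
```

View pics/w11c.png

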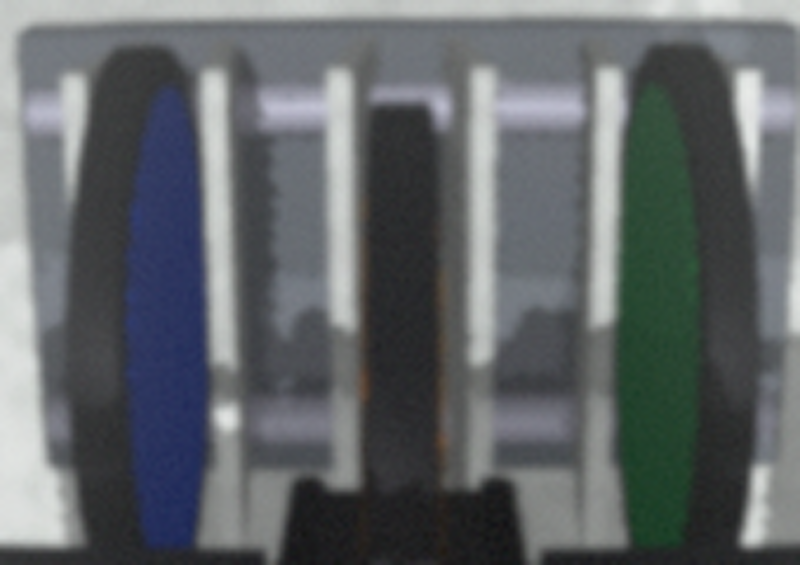

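Run:
```python
from h import *
import pickle
s,o=pickle.load(open("w11.pkl","rb"))
px=lambda p:np.array([190,140])+(np.array(p)+.5)*[170/800,120/565]-.5
r=Rt(o["tool_rot"])
def tl(p,wz): return r.inv().apply(onz(s,px(p),wz)-o["tool_pos"]).round(4)
for n,p in dict(w1=(74,75),w2=(214,72),w3=(340,70),w4=(482,70),w5=(609,70),w6=(750,72),w3b=(344,340),w4b=(481,340),w2b=(225,350),w5b=(601,320)).items(): print(n,tl(p,.06))
zc=o["tool_pos"][2]-.02
for n,p in dict(dl=(370,107),dr=(435,107)).items(): print(n,tl(p,zc))
```

```text
w1 [ 0.044  -0.0564  0.0906]
w2 [ 0.0441 -0.0324  0.0905]
w3 [ 0.0442 -0.0114  0.0905]
w4 [0.0443 0.0122 0.0905]
w5 [0.0445 0.0335 0.0904]
w6 [0.0447 0.0577 0.0904]
w3b [-0.0027 -0.0111  0.0905]
w4b [-0.0027  0.0127  0.0904]
w2b [-0.0046 -0.0319  0.0905]
w5b [0.0009 0.0335 0.0904]
dl [ 0.0491 -0.0049  0.0201]
dr [0.0491 0.0029 0.02  ]
```

Request:
servo_tool --increments '[[[0,0.0015,0.005,0,0,0,-1],[0,0.0015,0.015,0,0,0,-1],[0,0.0015,0.022,0,0,0,-1],[0,0.0015,0.029,0,0,0,-1],[0,0.0015,0.036,0,0,0,-1],[0,0.0015,0.043,0,0,0,-1],[0,0.0015,0.05,0,0,0,-1],[0,0.0015,0.056,0,0,0,-1],[0,0.0015,0.06,0,0,0,-1],[0,0.0015,0.06,0,0,0,-1],[0,0.0015,0.06,0,0,0,-1]]]'

```text
time_s: 17.3
tool_pos: [0.5408, -0.3032, 0.0904]
tool_rot: [-179.9, -0.1, 66.7]
force: [1.0, -0.7, -2.3]
grip_width: 0.0078
```

Run:
```python
from cell import env
from h import *
import pickle
o=env.get_obs();print(o["grip_width"],o["tool_pos"],o["tool_rot"],o["force"],o["wrist_torque"])
s=snap(env,"wrist","w12");c=snap(env,"scene")
cv2.imwrite("pics/w12c.png",cv2.resize(s["frame"][140:280,180:370],(800,590),interpolation=cv2.INTER_CUBIC))
cv2.imwrite("pics/s12c.png",cv2.resize(c["frame"][230:350,120:260],(700,600),interpolation=cv2.INTER_CUBIC))
```

```text
0.0078056133972680295 [ 0.54079326 -0.30321554  0.09036377] [-1.79909262e+02 -5.57424362e-02  6.66526383e+01] [ 0.96152669 -0.65577045 -2.34474131] [-0.02529458 -0.08638848  0.01675971]
```

View pics/w12c.png

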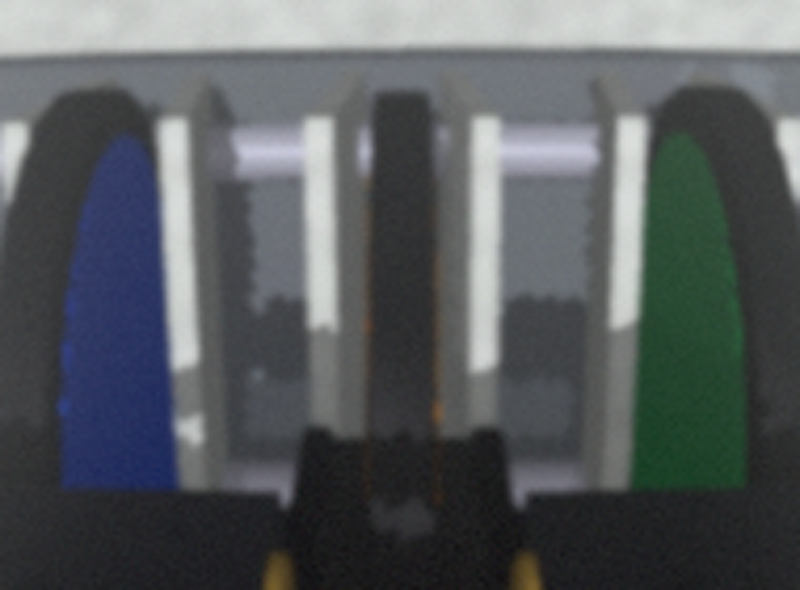

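View pics/s12c.png

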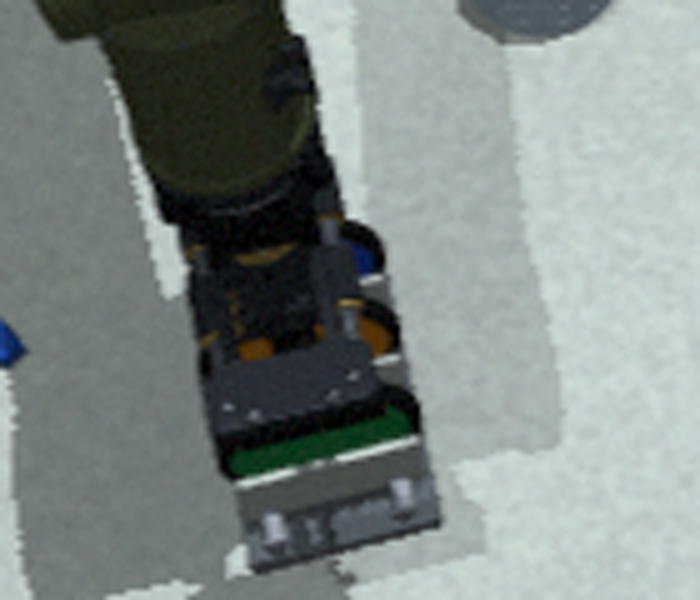

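Disc edge (u of about 403) is centred between the slot walls (320 and 485). I'll lower it gently to the seat.

Request:
servo_tool --increments '[[[0,0,0.0015,0,0,0,-1],[0,0,0.003,0,0,0,-1],[0,0,0.0045,0,0,0,-1],[0,0,0.0045,0,0,0,-1]]]'

```text
time_s: 17.8
tool_pos: [0.5416, -0.3029, 0.0867]
tool_rot: [-180.0, -0.1, 66.7]
force: [0.4, 2.1, 3.6]
grip_width: 0.0078
```

Contact is showing (fz up about 6 N), so I'll release to a partial opening only, because the neighbouring filters are close.

Request:
servo_tool --increments '[[[0,0,0,0,0,0,-0.75],[0,0,0,0,0,0,-0.6],[0,0,0,0,0,0,-0.5],[0,0,0,0,0,0,-0.5],[0,0,0,0,0,0,-0.5]]]'

```text
time_s: 18.3
tool_pos: [0.5405, -0.3032, 0.0855]
tool_rot: [-179.9, -0.1, 66.6]
force: [0.0, -0.5, -0.3]
grip_width: 0.0209
```

Run:
```python
from cell import env
from h import *
o=env.get_obs();print(o["grip_width"],o["tool_pos"],o["force"])
s=snap(env,"wrist","w13")
cv2.imwrite("pics/w13c.png",cv2.resize(s["frame"][140:280,180:370],(800,590),interpolation=cv2.INTER_CUBIC))
```

```text
0.020855396272338254 [ 0.54052893 -0.30316892  0.08553791] [ 0.00517045 -0.53227043 -0.28215586]
```

View pics/w13c.png

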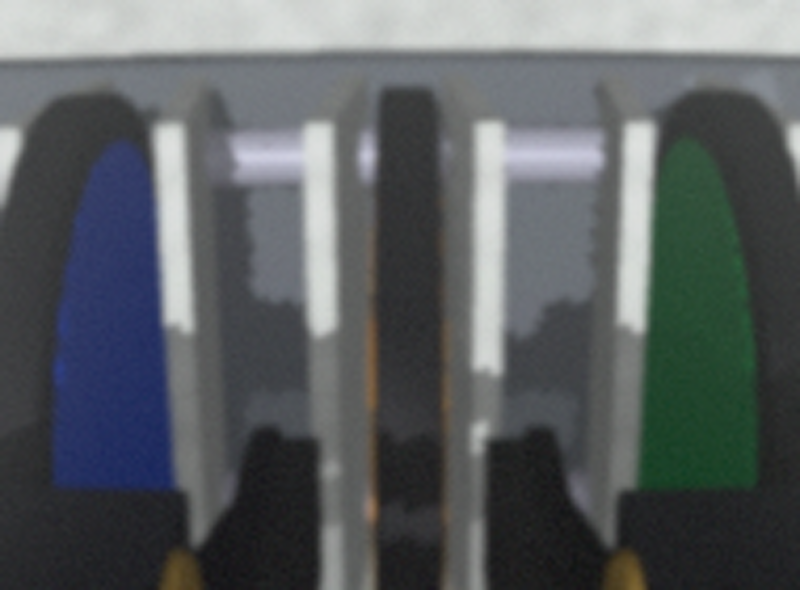

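Released, with clear gaps on both sides. I'll raise the gripper straight up, then look.

Request:
servo_tool --increments '[[[0,0,-0.01,0,0,0,-0.5],[0,0,-0.03,0,0,0,-0.5],[0,0,-0.05,0,0,0,-0.5],[0,0,-0.08,0,0,0,-0.5],[0,0,-0.12,0,0,0,-0.5],[-0.03,0,-0.16,0,0,0,-0.5],[-0.07,0,-0.19,0,0,0,-0.5],[-0.11,0,-0.21,0,0,0,-0.5],[-0.15,0,-0.21,0,0,0,-0.5],[-0.15,0,-0.21,0,0,0,-0.5],[-0.15,0,-0.21,0,0,0,-0.5],[-0.15,0,-0.21,0,0,0,-0.5]]]'

```text
time_s: 19.55
tool_pos: [0.4824, -0.4397, 0.2956]
tool_rot: [-179.9, -0.1, 66.8]
force: [1.0, 0.5, -0.4]
grip_width: 0.0217
```

Run:
```python
from cell import env
from h import *
o=env.get_obs();print(o["grip_width"],o["tool_pos"],o["force"])
s=snap(env,"wrist","w14");c=snap(env,"scene","s14");t=snap(env,"top","t14")
a=cv2.resize(s["frame"][20:150,200:350],(400,347),interpolation=cv2.INTER_CUBIC)
b=cv2.resize(c["frame"][255:350,140:230],(400,347),interpolation=cv2.INTER_CUBIC)
cv2.imwrite("pics/f14.png",np.hstack([a,b]))
# expected seat: rim centre/top projections
C=np.array([.5405,-.3032,.064]);ax=np.radians(67.2);u=np.array([np.cos(ax),np.sin(ax),0]);print("top expected",proj(c,C+[0,0,.05]),proj(s,C+[0,0,.05]),"ends",proj(s,np.array([C+.05*u,C-.05*u])))
```

```text
0.021736499594820793 [ 0.48240976 -0.43972583  0.2956497 ] [ 0.96786824  0.50335253 -0.41010217]
top expected [[176.85103354 291.3722322 ]] [[275.97424658  46.148333  ]] ends [[275.64460736  15.43794057]
 [276.23359041  94.97256136]]
```

View pics/f14.png

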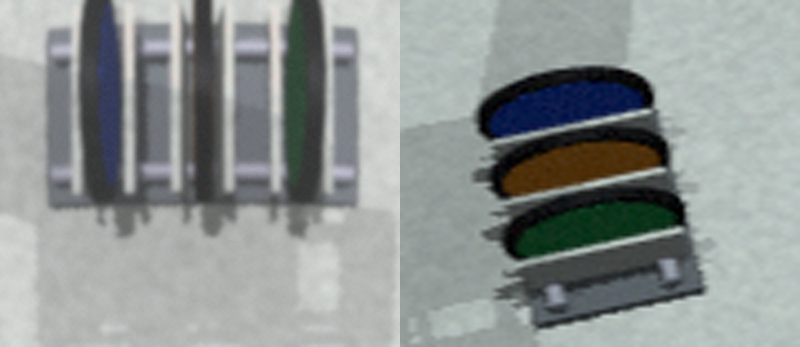

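View pics/s14.png

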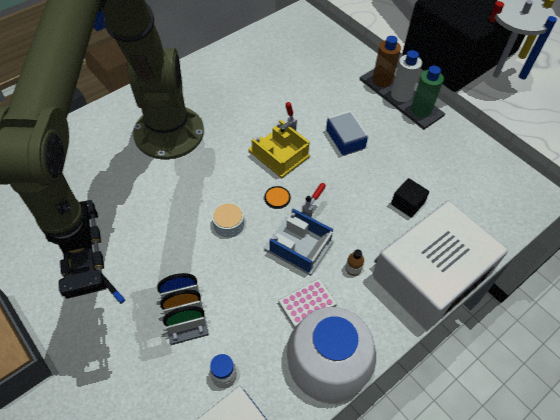

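The amber filter stands at the same height as the blue and green ones, evenly spaced between them. In the full scene view it is at about (181,300). The clamp handle lies open at (318,190), and everything else looks unmoved. Handing in.

Run:
```python
from cell import env
print(env.sign_off())
```

```text
the job is handed in; nothing more can be done
None
```

The amber filter now stands in the empty middle slot of the rack, between the blue and green filters, and the job is handed in. It finished at about 19.7 s of the 64 s limit.

- **Clamp:** I pushed the red handle over until it fell open. In the wrist view its end landed where a fully open clamp should be, to within a few pixels, and it was still open at the end.
- **Tip:** I pushed the filter's near rim over the tipping edge. It leaned against the far wall, and a 53° model drawn over the picture matched it.
- **Placing:** I gripped the raised edge at 25 N and lowered the filter into the slot until it touched (about 6 N change). I then opened the fingers to only 21 mm, to keep clear of the neighbouring filters.

In the last pictures the filter stands upright and level with its neighbours, and the gripper is well clear. The other things on the bench look unmoved; I judged that by eye, not by measuring.

One measurement disagreed: the top and scene cameras put the slot 2–4 mm further across than the wrist camera did. I followed the wrist camera and corrected once more just above the slot, and the filter went in centred.

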